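# Bring the weekday wheel on to the first day

## Task

A new week begins: with a fingertip, flick the flat weekday wheel on clockwise (seen from above), one click at a time and letting it settle in each click, until its long tooth rests over the fixed pointer. Do not go past it. The counter is not to be lifted or shoved about, and the things round it stay where they are.

Things in the scene. Friction and masses are not known exactly. Their poses are not given: they have to be found in the camera images.
- week_counter: weekday counter: round steel base (120 mm across, top at 17 mm), standing loose, about 0.87 kg in all, with the flat white weekday wheel on it. Origin: centre of the underside, on the wheel's vertical axis; z up. A fixed low steel pointer sticks out along the counter's own -x.
- week_wheel (a joint): angle of the wheel in rad, growing clockwise seen from above; 0 = long tooth exactly over the pointer. Clicks lie every 2 pi/7 = 0.898 rad. It starts two to four clicks before 0 (-3.59 to -1.80) and may still be dropping into its click in the first second. In the counter's frame tooth k (0 = the long one) stands at the angle pi + k*0.898 - joint, anticlockwise from +x.
- wheel_center (a point): centre of the wheel's upper face, on its axis, 40 mm above the worktop. White disc of 40 mm radius with seven evenly spaced teeth on its edge, each 10 mm wide (round end 12 mm), standing from 21 to 45 mm above the worktop and reaching 70 mm from the axis; the gaps are about 45 mm wide at 62 mm from the axis. Dark pips count the days, one pip at the long tooth
- long_tooth_tip (a point): outer end of the long (first-day) tooth, 90 mm from the axis, 33 mm above the worktop; turns with the wheel. A sprung ball holds the wheel in each click: a push of 1 to 2 N on a tooth moves it; past half-way to the next click it snaps on by itself within a second, short of half-way it falls back
- pointer_tip (a point): outer end of the fixed pointer, 114 mm from the axis, on its upper face, 14 mm above the worktop; the bar is 10 to 18 mm wide and the teeth pass above it
- egg_cup_1: cream egg cup, 48 mm across, 51 mm tall; stands by, to be left alone. Origin: centre of its underside
- glass_2: small plain glass, 45 mm across, 63 mm tall; stands by, to be left alone. Origin: centre of its underside
- tin_1: food tin, 57 mm across, 72 mm tall; stands by, to be left alone. Origin: centre of its underside
- jar_2: glass jar with a yellow lid, 59 mm across, 90 mm tall; stands by, to be left alone. Origin: centre of its underside
- spice_jar_2: spice jar with a red cap, 45 mm across, 106 mm tall; stands by, to be left alone. Origin: centre of its underside
- teaspoon_2: steel teaspoon lying flat, 139 mm long, 10 mm high; stands by, to be left alone. Origin: centre of its underside

How it is judged:
By the outcome, as a careful person would: the job done as asked, in the order asked, and still so for the second after the job is handed in, with the robot touching nothing.
It also fails if it takes over 64 s, if anything falls off the work surface, if the arm or the gripper's body presses on something with over 40 N, if the wrist force passes 120 N, or if a joint passes its speed limit or range.

## Robot

A 7-joint arm with a two-finger parallel gripper is mounted at the origin on a cart in front of the work surface, level with it; the furniture and walls round the work are solid. World frame = base frame: x ahead of the robot, y to its left, z up, the work surface at z = 0. Lengths are in m, angles in rad, forces in N, time in s.
With the tool pointing down it reaches from about 0.35 to 0.9 m from the base axis. Payload 8.1 kg.
Tool frame: the origin (TCP) lies midway between the tips of the shut fingers; the grasp point (between the pads) lies 19 mm behind it; z points along the fingers, y is the direction in which the jaws open and shut (so a half turn about z gives the same grasp; the last joint's range is limited). The gripper opens to 92 mm and grips with 3 to 60 N. Pads are 19 mm wide; open, the fingers measure 130 mm over their backs; the gripper's body (75 mm by 190 mm) begins 47 mm behind the grasp point.
Start: joints at [1.214, 0.434, 0.025, 1.573, -0.012, 1.134, -0.075], TCP at [0.157, -0.605, 0.227] pointing down, gripper open.
Joint ranges: [-2.62, 2.62], [-0.44, 2.09], [-1.27, 1.32], [0.08, 2.57], [-1.32, 4.46], [0.12, 2], [-2.74, 2.74]. Speed limits (rad/s): [2.22, 2.22, 3.01, 3.01, 3.14, 3.14, 3.14].

## Interface

Orientations are given as a unit quaternion [w, x, y, z].
In Python, from cell import manip gives the robot as it stands.
- The arm moves only by the tool jog_arm, never from a script. Its argument "rows" is a list of rows, each a list of 3 entries, a list of its own where there are three numbers: the shift along the tool's x, y, z in units of 25 mm (1.0 is 25 mm), then the turn, a rotation vector about the tool's x, y, z in degrees, then the closure, from -1 (fully open) to 1 (shut). In form: [[[dx, dy, dz], [ax, ay, az], jaw], ...]. A call has 1 to 12 rows; each row shifts and turns the pose as measured when the row begins, along the tool's axes as they then stand; what a row does not reach is not made up. A row lasts 1/10 s, in which the tool goes at most 50 mm and 8.59 degrees, less where a joint would pass 70% of its speed; a pose out of reach is approached as far as the arm can. A call is refused whole if a number of a shift passes 1 or a number of a turn 8.59, either way. A call with a gripper value outside its range is refused whole. The fingers move at their own pace and stop on an object; "force" is the grip in N (left out, the last holds). Time passes only in rows, so rows that do not move let the fingers close. It gives the time, the measured TCP pose, the force and the opening at its end, in the units of the state.
- manip.sense(): the state, without advancing time (a new reading comes with each control period).
- manip.snapshot(name): name is "scene" or "top" or "wrist"; returns a dict with "frame" (420x560x3 uint8, red, green, blue), "fov_y" (degrees; the focal length in pixels is half the picture's height over the tangent of half this angle, whatever the lens; pixels are square), "cx", "cy" (the principal point, pixels), "camera_from_world" (4x4, takes a point from world to camera coordinates). Camera axes: x right, y up, looking along -z (the intrinsics and any distortion apply to the point x, -y, -z); pixel columns grow to the right and rows downward; lengths in m; the calibration is good to about 2 mm. A picture is of the moment at which its call begins. There is no depth.
- manip.hand_in(): hands the job in, once; it reports no verdict.
Trained networks look in the newest picture that a camera, given by its name, has taken for a name from the list of things; names that differ only in an ending like _2 or _b are one class to them, and where a whole thing is asked for, a point or a joint stands for the part that bears it (a point fixed in the world has none). Each returns a list of dicts, best first, with "conf" (0 to 1); they miss things now and then, are a little off and sometimes report something else, mostly with a low value. They report only what shows in the picture. A call takes as long as a camera call.
- manip.recognise(query, camera): "bbox" ([left, top, right, bottom] in pixels, round what is visible of it).
- manip.trace(query, camera): "region" (420x560 bool, what is visible of it) and "bbox" ([left, top, right, bottom] in pixels, round what is visible of it).
The state is a dict: "clock": time; "joint_positions": joint angles; "joint_velocities": joint speeds; "effort": joint torques, N m; "tcp_pos": TCP position; "tool_rot": TCP orientation; "ft_force": force on the tool from outside, world axes, zero at the start; "ft_torque": the same for the moment, N m; "opening": opening from 0.0 (shut) to 1.0 (fully open).
Only numpy, scipy, OpenCV 4.12 (cv2) and the standard library are available. Lean on these libraries where they do the work, as an engineer would, in place of code of your own. Each camera call takes 0.05 s, during which the arm holds its last target.

## Working session

There is one attempt and no reset: what is moved stays moved. The work goes in short steps, Python scripts to look and compute and a tool call to move; the robot and the scene stay as the last step left them, time stands still between calls to the robot, and variables do not carry over. Pictures are saved under pics/ and viewed, and the job is handed in when it is done.

Besides the shell and the picture viewer there is one more tool, called by a JSON object that holds its "fn" and its "kwargs", one argument or row to a line. jog_arm: Moves the arm, as the interface text tells. Its arguments: {"type":"object","properties":{"rows":{"type":"array","items":{"type":"array"}},"force":{"type":"number"}},"required":["rows"]}

```bash
ls; mkdir -p pics; cat > h.py <<'E'
import numpy as np, cv2
from cell import manip
def snap(cam,name):
    s=manip.snapshot(cam); cv2.imwrite(f'pics/{name}.png',s['frame'][:,:,::-1]); return s
def f(s): return 210/np.tan(np.radians(s['fov_y'])/2)
def proj(s,p):
    p=np.atleast_2d(p); c=(s['camera_from_world']@np.c_[p,np.ones(len(p))].T)[:3].T
    return np.c_[s['cx']+f(s)*c[:,0]/-c[:,2], s['cy']-f(s)*c[:,1]/-c[:,2]]
def onplane(s,uv,z):
    uv=np.atleast_2d(uv); M=np.linalg.inv(s['camera_from_world'])
    d=np.c_[(uv[:,0]-s['cx'])/f(s),-(uv[:,1]-s['cy'])/f(s),-np.ones(len(uv))]@M[:3,:3].T
    o=M[:3,3]; t=(z-o[2])/d[:,2]; return o+d*t[:,None]
E
python3 - <<'E'
from h import *
for c in ('scene','top','wrist'):
    s=snap(c,c+'0'); print(c,{k:v for k,v in s.items() if k!='frame'})
    for q in ('week_counter','week_wheel','long_tooth_tip','pointer_tip','wheel_center','egg_cup_1','glass_2','tin_1','jar_2','spice_jar_2','teaspoon_2'):
        try: print(q,[(np.round(d['bbox']),round(d['conf'],2)) for d in manip.recognise(q,c)][:2])
        except Exception as e: print(q,e)
print(manip.sense())
E
```

```text
pics
scene {'fov_y': 51.606391903841846, 'cx': 273.00956428117576, 'cy': 208.08912975827693, 'camera_from_world': array([[ 0.87799235,  0.4785095 ,  0.01257325, -0.51457583],
       [-0.35156202,  0.62679159,  0.69536785,  0.12278424],
       [ 0.32485931, -0.61494793,  0.71854399, -1.07892082],
       [ 0.        ,  0.        ,  0.        ,  1.        ]])}
week_counter [(array([215., 199., 296., 258.]), 0.72)]
week_wheel [(array([230., 197., 297., 258.]), 0.64)]
long_tooth_tip [(array([230., 197., 294., 260.]), 0.56)]
pointer_tip [(array([213., 200., 296., 262.]), 0.65), (array([225., 197., 295., 262.]), 0.48)]
wheel_center [(array([228., 197., 297., 260.]), 0.72)]
egg_cup_1 [(array([216., 271., 238., 304.]), 0.7)]
glass_2 [(array([294., 172., 317., 202.]), 0.84)]
tin_1 [(array([150., 269., 188., 319.]), 0.74), (array([216., 270., 242., 304.]), 0.59)]
jar_2 [(array([285., 137., 311., 180.]), 0.66)]
spice_jar_2 [(array([235., 297., 263., 352.]), 0.8)]
teaspoon_2 [(array([258., 269., 315., 292.]), 0.86)]
top {'fov_y': 54.06501524256175, 'cx': 286.40605851908555, 'cy': 202.022518810440
[... 1503 characters left out ...]
8, 'joint_positions': array([ 1.21439971,  0.43452139,  0.0249894 ,  1.57319458, -0.01160901,
        1.13403918, -0.07508483]), 'joint_velocities': array([-0.00141495, -0.00104144, -0.00125792,  0.00146497,  0.00041324,
        0.00141759, -0.00049912]), 'effort': array([-5.17111530e-04, -6.67662978e+01,  9.83455963e-01, -3.14804721e+01,
       -6.08075992e-02,  3.24754359e-02,  5.74468004e-06]), 'tcp_pos': array([ 0.1569076 , -0.60498364,  0.22673051]), 'tool_rot': array([-8.55145916e-06,  9.91963249e-01,  1.26526332e-01, -1.71252028e-06]), 'ft_force': array([ 0.10625894,  0.02546183, -0.19825117]), 'ft_torque': array([ 0.05770344, -0.0016496 ,  0.02328485]), 'opening': 1.0000912604898173}
```

```bash
python3 - <<'E'
import cv2
a=cv2.imread('pics/top0.png'); cv2.imwrite('pics/top0c.png',cv2.resize(a[140:290,160:440],None,fx=2.85,fy=2.85,interpolation=cv2.INTER_CUBIC)[:600,:800])
a=cv2.imread('pics/top0.png'); cv2.imwrite('pics/top0d.png',cv2.resize(a[172:282,250:350],None,fx=5.4,fy=5.4,interpolation=cv2.INTER_CUBIC))
E
```

```text
(no output)
```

View pics/top0.png

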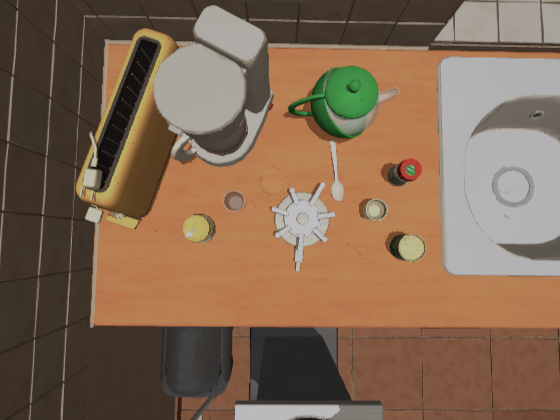

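View pics/top0d.png

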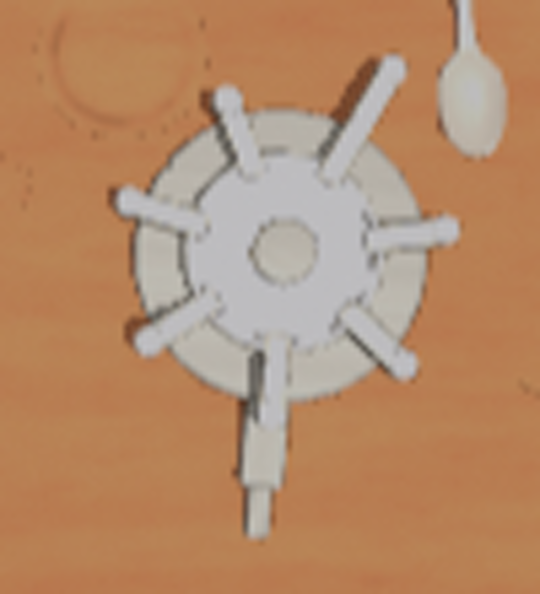

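View pics/scene0.png

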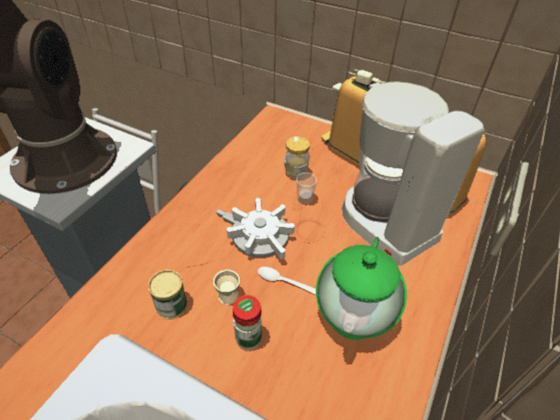

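```bash
python3 - <<'E'
from h import *
s=snap('top','top1')
def P(l,z): return onplane(s,np.array(l)/5.4+np.array([250-.4,172-.4]),z)
c=P([(284,250)],.042)[0]; b=P([(280,255)],.017)[0]
print('c',c,'base',b)
t=P([(395,68),(448,230),(406,364),(146,340),(126,200),(226,98)],.045)
for p in t: d=p[:2]-c[:2]; print(p,np.hypot(*d),np.degrees(np.arctan2(d[1],d[0])))
q=P([(257,535)],.014)[0]; d=q-b;print('ptr',q,np.hypot(d[0],d[1]),np.degrees(np.arctan2(d[1],d[0])))
for cx,n in (((363,198,386,222),'egg'),((223,189,247,211),'glass'),((184,211,218,243),'jar'),((393,234,423,262),'tin'),((386,161,421,188),'spice'),((332,143,345,201),'spoon')):
    print(n,onplane(s,[[(cx[0]+cx[2])/2,(cx[1]+cx[3])/2]],.04))
s2=snap('scene','scene1'); print(proj(s2,[c,q]+list(t)))
a=cv2.imread('pics/scene1.png')
for p in proj(s2,np.array([c,q]+list(t))): cv2.circle(a,tuple(int(round(v*1)) for v in p),0,(0,0,255),-1)
cv2.imwrite('pics/scene1c.png',cv2.resize(a[180:280,200:310],None,fx=5,fy=5,interpolation=cv2.INTER_NEAREST))
E
```

```text
c [0.54757894 0.0206637  0.042     ] base [0.54687635 0.02077385 0.017     ]
[ 0.61994864 -0.0226683   0.045     ] 0.08435067256829468 -30.911442659951675
[ 0.55599049 -0.04365787  0.045     ] 0.06486924314977062 -82.54951635716289
[ 0.50335012 -0.02716935  0.045     ] 0.0651474449881196 -132.75801541513124
[0.51168521 0.07453493 0.045     ] 0.06473383585667591 123.67502907401189
[0.56637577 0.08303254 0.045     ] 0.06513979315980276 73.22815111612879
[0.60716732 0.04411985 0.045     ] 0.06403877717729803 21.486396655104567
ptr [0.43449169 0.02912222 0.014     ] 0.11269430576636667 175.75165173162074
egg [[ 0.56630279 -0.13441249  0.04      ]]
glass [[0.58428659 0.16411823 0.04      ]]
jar [[0.52609008 0.23461457 0.04      ]]
tin [[ 0.48603875 -0.20524906  0.04      ]]
spice [[ 0.64399507 -0.198206    0.04      ]]
spoon [[ 0.64757558 -0.05721395  0.04      ]]
[[261.5115264  221.64030522]
 [218.35759477 208.99758759]
 [283.17419734 248.88892112]
 [248.81332494 243.67731972]
 [230.35865866 228.09899559]
 [259.36829693 198.28582639]
 [283.94140527 204.75963681]
 [292.92605901 223.81182669]]
```

View pics/scene1c.png

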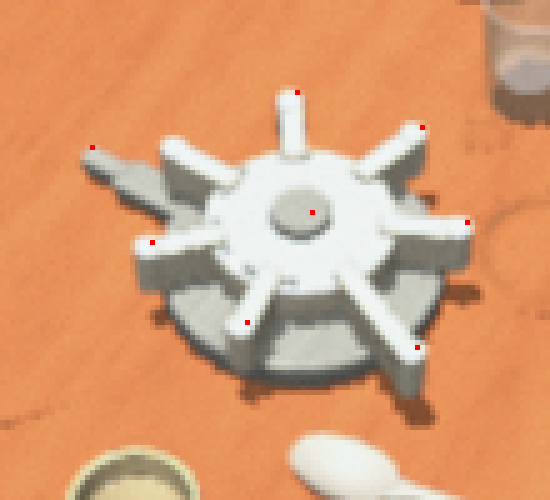

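{"fn": "jog_arm", "kwargs": {
  "rows": [
    [[0.9,-0.72,0],[0,0,0],1],
    [[0.9,-0.72,0],[0,0,0],1],
    [[0.9,-0.72,0],[0,0,0],1],
    [[0.9,-0.72,0],[0,0,0],1],
    [[0.9,-0.72,0],[0,0,0],1],
    [[0.9,-0.72,0],[0,0,0],1],
    [[0.9,-0.72,0],[0,0,0],1],
    [[0.9,-0.72,0],[0,0,0],1],
    [[0.9,-0.72,0],[0,0,0],1],
    [[0.9,-0.72,0],[0,0,0],1],
    [[0.9,-0.72,0],[0,0,0],1],
    [[0.9,-0.72,0],[0,0,0],1]
  ],
  "force": 20
}}

```text
clock: 3.1
tcp_pos: [0.3685, -0.3224, 0.2266]
tool_rot: [0.002, 0.993, 0.122, -0.0]
ft_force: [0.8, -0.3, 0.2]
opening: 0.022
```

{"fn": "jog_arm", "kwargs": {
  "rows": [
    [[0.93,-0.75,0],[0,0,0],1],
    [[0.93,-0.75,0],[0,0,0],1],
    [[0.93,-0.75,0],[0,0,0],1],
    [[0.93,-0.75,0],[0,0,0],1],
    [[0.93,-0.75,0],[0,0,0],1],
    [[0.93,-0.75,0],[0,0,0],1],
    [[0.93,-0.75,0],[0,0,0],1],
    [[0.93,-0.75,0],[0,0,0],1],
    [[0.93,-0.75,0],[0,0,0],1],
    [[0.93,-0.75,0],[0,0,0],1],
    [[0.93,-0.75,0],[0,0,0],1],
    [[0.93,-0.75,0],[0,0,0],1]
  ]
}}

```text
clock: 4.3
tcp_pos: [0.5932, -0.0249, 0.2274]
tool_rot: [0.004, 0.993, 0.121, 0.002]
ft_force: [0.5, -0.3, -0.4]
opening: 0.008
```

```bash
cat > w.py <<'E'
from h import *
import sys
from scipy.spatial.transform import Rotation as Rt
def state():
    s=manip.sense(); q=s['tool_rot']; R=Rt.from_quat([q[1],q[2],q[3],q[0]]).as_matrix(); return s,R
C=np.array([.5475,.0207])
if __name__=='__main__':
    s,R=state(); p=s['tcp_pos']; d=p[:2]-C
    print(s['clock'],p.round(4),'yaw_y',np.degrees(np.arctan2(R[1,1],R[0,1])).round(2),'tz',R[:,2].round(3),'r',np.hypot(*d).round(4),'ang',np.degrees(np.arctan2(d[1],d[0])).round(1),'F',s['ft_force'].round(2),'J',s['joint_positions'].round(2))
E
python3 w.py; python3 - <<'E'
from h import *
snap('wrist','w2'); snap('scene','s2')
E
```

```text
4.3 [ 0.5932 -0.0249  0.2274] yaw_y -76.11 tz [ 0.004 -0.007 -1.   ] r 0.0645 ang -44.9 F [ 0.45 -0.26 -0.38] J [ 0.15  0.4  -0.29  1.64  0.13  1.12 -1.5 ]
```

View pics/w2.png

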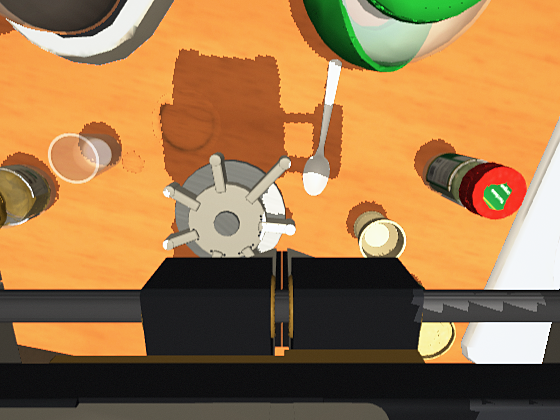

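View pics/s2.png

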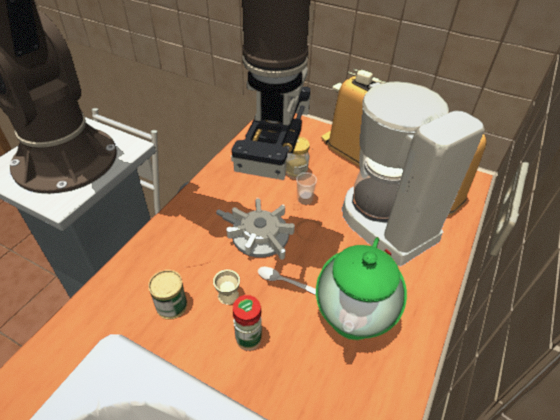

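```bash
python3 - <<'E'
from w import *
s,R=state(); p=s['tcp_pos']
w=manip.snapshot('wrist')
M=np.linalg.inv(w['camera_from_world']); print('cam in tool',R.T@(M[:3,3]-p))
for dz in (0,-.019,-.04,-.066):
  print(dz,proj(w,[p+R@np.array([x,y,dz]) for x in(-.0095,.0095) for y in(-.019,.019)]).round(0).tolist())
E
```

```text
cam in tool [ 7.34116034e-02  4.55742034e-06 -1.58264388e-01]
0 [[243.0, 287.0], [320.0, 287.0], [242.0, 251.0], [322.0, 251.0]]
-0.019 [[238.0, 307.0], [325.0, 307.0], [237.0, 268.0], [326.0, 268.0]]
-0.04 [[232.0, 337.0], [331.0, 337.0], [230.0, 292.0], [333.0, 292.0]]
-0.066 [[221.0, 387.0], [343.0, 387.0], [218.0, 334.0], [346.0, 334.0]]
```

```bash
python3 - <<'E'
import cv2
a=cv2.imread('pics/w2.png'); cv2.imwrite('pics/w2c.png',cv2.convertScaleAbs(cv2.resize(a[230:420,120:440],None,fx=2.5,fy=2.5,interpolation=cv2.INTER_CUBIC),alpha=2.5,beta=20))
a=cv2.imread('pics/s2.png'); cv2.imwrite('pics/s2c.png',cv2.convertScaleAbs(cv2.resize(a[80:200,210:340],None,fx=4.8,fy=4.8,interpolation=cv2.INTER_CUBIC),alpha=2.,beta=20))
E
```

```text
(no output)
```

View pics/w2c.png

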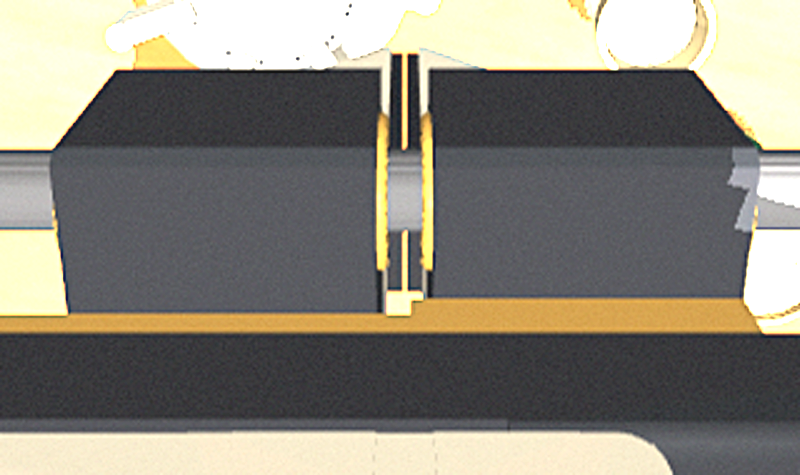

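View pics/s2c.png

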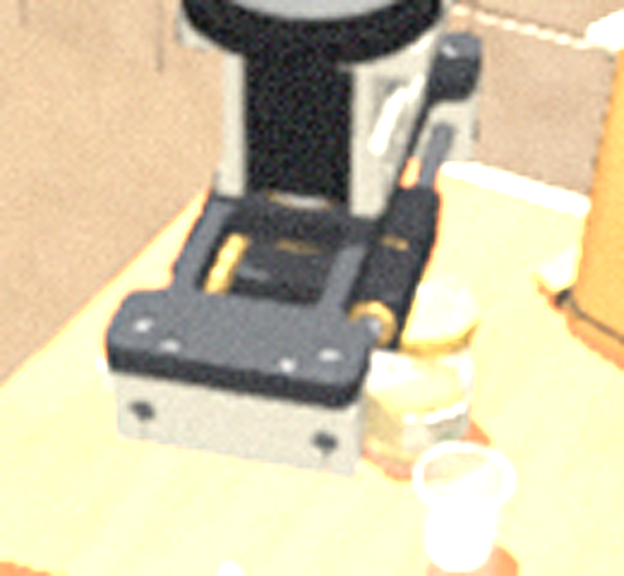

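{"fn": "jog_arm", "kwargs": {
  "rows": [
    [[0,0,0.5],[0,0,-8],1],
    [[0,0,0.8],[0,0,-8],1],
    [[-0.53,0.26,0.8],[0,0,0],1],
    [[0,0,0.8],[0,0,0],1],
    [[0,0,0.8],[0,0,0],1],
    [[0,0,0.8],[0,0,0],1],
    [[0,0,0.5],[0,0,0],1],
    [[0,0,0],[0,0,0],1]
  ]
}}

```text
clock: 5.25
tcp_pos: [0.5825, -0.0475, 0.0992]
tool_rot: [0.006, 0.965, 0.261, 0.001]
ft_force: [0.1, 0.4, 0.5]
opening: 0.008
```

```bash
python3 w.py; python3 - <<'E'
from h import *
snap('wrist','w3'); s=snap('scene','s3'); 
a=cv2.imread('pics/s3.png'); cv2.imwrite('pics/s3c.png',cv2.resize(a[120:280,180:340],None,fx=3.7,fy=3.7,interpolation=cv2.INTER_CUBIC))
E
```

```text
5.25 [ 0.5825 -0.0475  0.0992] yaw_y -59.75 tz [ 0.005 -0.012 -1.   ] r 0.0766 ang -62.9 F [0.09 0.39 0.45] J [ 0.21  0.52 -0.32  1.8   0.23  0.85 -1.26]
```

View pics/w3.png

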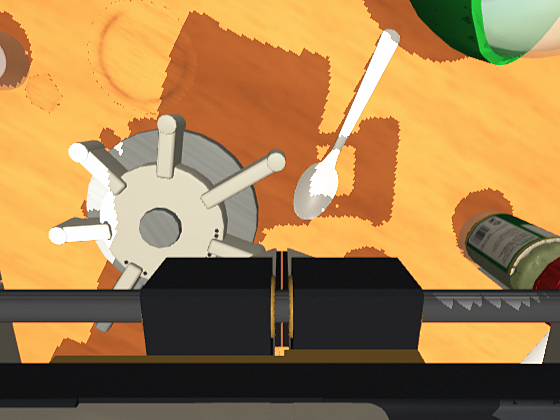

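View pics/s3c.png

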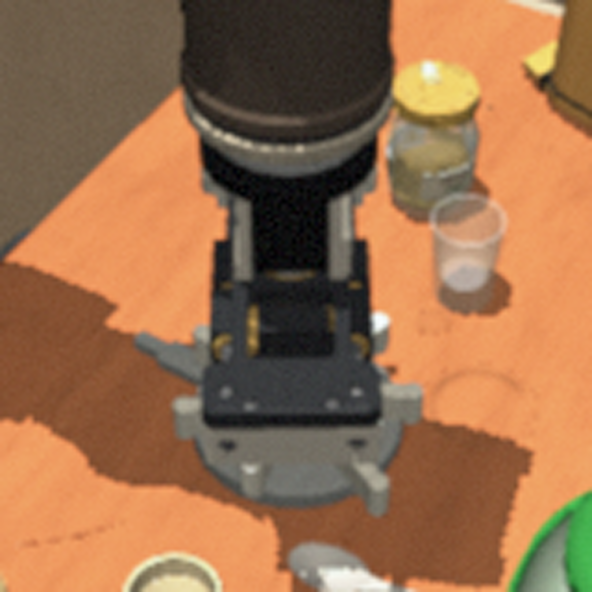

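```bash
python3 - <<'E'
from h import *
s=manip.snapshot('wrist')
print(onplane(s,[[160,228]],.042), onplane(s,[[278,160],[167,122],[77,151],[57,235]],.045))
E
```

```text
[[0.54656564 0.02010041 0.042     ]] [[ 0.62214132 -0.02304816  0.045     ]
 [ 0.60882698  0.04365731  0.045     ]
 [ 0.56707851  0.08228697  0.045     ]
 [ 0.51141378  0.07367336  0.045     ]]
```

{"fn": "jog_arm", "kwargs": {
  "rows": [
    [[0.3,-0.3,0],[0,0,0],1],
    [[0,0,0],[0,0,0],1]
  ]
}}

```text
clock: 5.6
tcp_pos: [0.5885, -0.0353, 0.1034]
tool_rot: [0.007, 0.965, 0.261, 0.004]
ft_force: [0.4, -0.2, 0.5]
opening: 0.007
```

```bash
python3 w.py
```

```text
5.6 [ 0.5885 -0.0353  0.1034] yaw_y -59.73 tz [ 0.012 -0.011 -1.   ] r 0.0694 ang -53.8 F [ 0.37 -0.21  0.45] J [ 0.19  0.52 -0.32  1.79  0.23  0.85 -1.28]
```

{"fn": "jog_arm", "kwargs": {
  "rows": [
    [[-0.15,0,0.4],[0,0,0],1],
    [[0,0,0.5],[0,0,0],1],
    [[0,0,0.5],[0,0,0],1],
    [[0,0,0.5],[0,0,0],1],
    [[0,0,0],[0,0,0],1]
  ]
}}

```text
clock: 6.1
tcp_pos: [0.5857, -0.0374, 0.0521]
tool_rot: [0.007, 0.965, 0.262, 0.005]
ft_force: [-0.6, -0.4, -0.5]
opening: 0.001
```

```bash
python3 w.py
```

```text
6.1 [ 0.5857 -0.0374  0.0521] yaw_y -59.66 tz [ 0.013 -0.012 -1.   ] r 0.0696 ang -56.7 F [-0.63 -0.35 -0.51] J [ 0.18  0.58 -0.3   1.84  0.26  0.74 -1.31]
```

{"fn": "jog_arm", "kwargs": {
  "rows": [
    [[0,0,0.35],[0,0,0],1],
    [[0,0,0.35],[0,0,0],1],
    [[0,0,0.25],[0,0,0],1],
    [[0,0,0],[0,0,0],1]
  ]
}}

```text
clock: 6.5
tcp_pos: [0.5858, -0.0379, 0.0255]
tool_rot: [0.007, 0.965, 0.262, 0.004]
ft_force: [0.6, -0.4, 1.0]
opening: 0.01
```

```bash
python3 w.py
```

```text
6.5 [ 0.5858 -0.0379  0.0255] yaw_y -59.67 tz [ 0.012 -0.012 -1.   ] r 0.07 ang -56.8 F [ 0.55 -0.42  0.97] J [ 0.17  0.62 -0.29  1.85  0.28  0.69 -1.33]
```

{"fn": "jog_arm", "kwargs": {
  "rows": [
    [[-0.19,0,-0.06],[0,0,4],1],
    [[-0.19,0,0],[0,0,4],1],
    [[-0.19,0,0],[0,0,4],1],
    [[-0.19,0,0],[0,0,4],1]
  ]
}}

```text
clock: 6.9
tcp_pos: [0.5696, -0.0455, 0.0274]
tool_rot: [0.006, 0.993, 0.12, 0.006]
ft_force: [2.5, -0.1, -2.1]
opening: 0.005
```

```bash
python3 w.py
```

```text
6.9 [ 0.5696 -0.0455  0.0274] yaw_y -76.18 tz [ 0.014 -0.011 -1.   ] r 0.0697 ang -71.5 F [ 2.54 -0.12 -2.06] J [ 0.13  0.59 -0.21  1.9   0.21  0.66 -1.54]
```

{"fn": "jog_arm", "kwargs": {
  "rows": [
    [[-0.19,0,0],[0,0,3],1],
    [[-0.19,0,0],[0,0,4],1],
    [[-0.19,0,0],[0,0,4],1],
    [[-0.19,0,0],[0,0,4],1]
  ]
}}

```text
clock: 7.3
tcp_pos: [0.5546, -0.0487, 0.0292]
tool_rot: [0.005, 1.0, -0.016, 0.011]
ft_force: [2.5, -1.0, -1.5]
opening: 0.005
```

```bash
python3 w.py;  python3 - <<'E'
from h import *
s=snap('wrist','w4'); s=snap('top','t4')
a=cv2.imread('pics/t4.png'); cv2.imwrite('pics/t4c.png',cv2.resize(a[152:292,230:370],None,fx=4,fy=4,interpolation=cv2.INTER_CUBIC))
E
```

```text
7.3 [ 0.5546 -0.0487  0.0292] yaw_y -91.86 tz [ 0.023 -0.011 -1.   ] r 0.0698 ang -84.1 F [ 2.54 -1.01 -1.48] J [ 0.09  0.56 -0.14  1.95  0.15  0.62 -1.75]
```

View pics/w4.png

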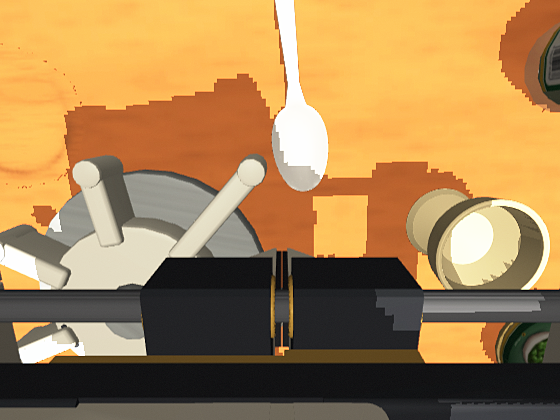

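View pics/t4c.png

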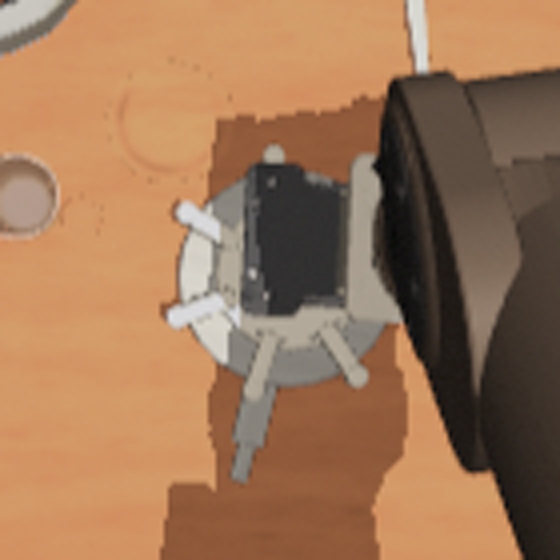

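```bash
python3 - <<'E'
from h import *
w=manip.snapshot('wrist')
t=manip.snapshot('top')
a=onplane(w,[[252,172],[95,173]],.045)
T=lambda l,z: onplane(t,np.array(l)/4+np.array([230-.4,152-.4]),z)
b=T([(273,155),(186,212),(176,315),(255,392),(358,377)],.045)
print(a,b)
for nm,pts in (('w',a),('t',b)):
  for p in pts:
    d=p[:2]-[.5475,.0207]; print(nm,np.hypot(*d),np.degrees(np.arctan2(d[1],d[0])))
# circle fit to tooth tips
from scipy.optimize import least_squares
r=least_squares(lambda v: np.hypot(b[:,0]-v[0],b[:,1]-v[1])-.065,[.5475,.02]).x; print('centre fit',r)
for p in b: d=p[:2]-r; print(np.degrees(np.arctan2(d[1],d[0])))
q=T([(240,478)],.014)[0]; d=q[:2]-r; print('ptr',q,np.hypot(*d),np.degrees(np.arctan2(d[1],d[0])))
E
```

```text
[[ 0.60379588 -0.0379038   0.045     ]
 [ 0.60541918  0.02538628  0.045     ]] [[ 0.60604542  0.03047083  0.045     ]
 [ 0.57503885  0.07642778  0.045     ]
 [ 0.52047866  0.08104329  0.045     ]
 [ 0.48052322  0.03903677  0.045     ]
 [ 0.48887367 -0.0151817   0.045     ]]
w 0.08126273017386901 -46.15071286139607
w 0.058108453576523084 4.625766931333067
t 0.05935516226030533 9.47494407301287
t 0.06216087113346379 63.70291803258119
t 0.06611706261599487 114.12253189790202
t 0.06944152966243847 164.68885758834202
t 0.06873530721976778 -148.53167411423993
centre fit [0.54261131 0.02014605]
9.244606998536463
60.05097284195794
109.97330262237256
163.0772632181126
-146.67861492411623
ptr [0.43344566 0.04557717 0.014     ] 0.11208872259083731 166.88632101409095
```

{"fn": "jog_arm", "kwargs": {
  "rows": [
    [[-0.06,0,0.02],[0,0,1],1],
    [[-0.06,0,0.02],[0,0,1],1],
    [[-0.06,0,0.02],[0,0,1],1],
    [[-0.06,0,0.02],[0,0,1],1],
    [[-0.06,0,0],[0,0,1],1],
    [[-0.06,0,0],[0,0,1],1]
  ]
}}

```text
clock: 8.1
tcp_pos: [0.5457, -0.0478, 0.0269]
tool_rot: [0.004, 0.998, -0.068, 0.012]
ft_force: [1.1, -1.0, 0.6]
opening: 0.006
```

```bash
python3 w.py;  python3 - <<'E'
from h import *
s=snap('top','t5')
a=cv2.imread('pics/t5.png'); cv2.imwrite('pics/t5c.png',cv2.resize(a[152:292,230:370],None,fx=4,fy=4,interpolation=cv2.INTER_CUBIC))
E
```

```text
8.1 [ 0.5457 -0.0478  0.0269] yaw_y -97.81 tz [ 0.023 -0.01  -1.   ] r 0.0685 ang -91.5 F [ 1.05 -1.    0.61] J [ 0.06  0.55 -0.11  1.97  0.12  0.6  -1.84]
```

View pics/t5c.png

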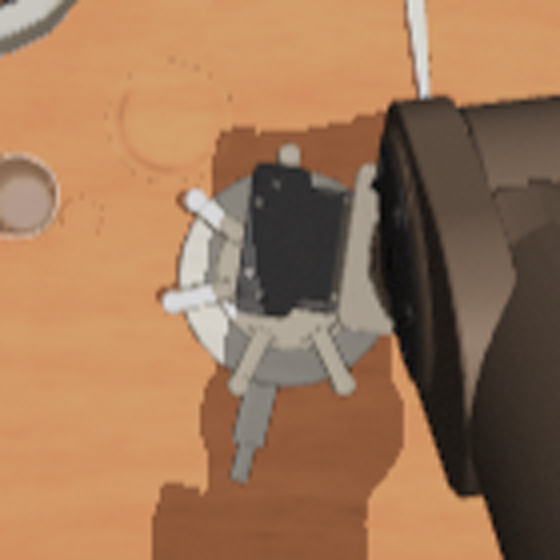

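{"fn": "jog_arm", "kwargs": {
  "rows": [
    [[-0.06,0,0],[0,0,1.2],1],
    [[-0.06,0,0],[0,0,1.2],1],
    [[-0.06,0,0],[0,0,1.2],1],
    [[-0.06,0,0],[0,0,1.2],1],
    [[-0.06,0,0],[0,0,1.2],1],
    [[-0.06,0,0],[0,0,1.2],1],
    [[-0.06,0,0],[0,0,1.2],1],
    [[-0.06,0,0],[0,0,1.2],1]
  ]
}}

```text
clock: 8.95
tcp_pos: [0.5319, -0.0449, 0.0263]
tool_rot: [0.003, 0.987, -0.159, 0.011]
ft_force: [-0.3, -1.0, -0.1]
opening: 0.006
```

```bash
python3 w.py;  python3 - <<'E'
from h import *
s=snap('top','t6')
a=cv2.imread('pics/t6.png'); cv2.imwrite('pics/t6c.png',cv2.resize(a[152:292,230:370],None,fx=4,fy=4,interpolation=cv2.INTER_CUBIC))
E
```

```text
8.95 [ 0.5319 -0.0449  0.0263] yaw_y -108.29 tz [ 0.021 -0.01  -1.   ] r 0.0674 ang -103.4 F [-0.27 -1.   -0.07] J [ 0.02  0.54 -0.06  2.01  0.08  0.58 -1.98]
```

View pics/t6c.png

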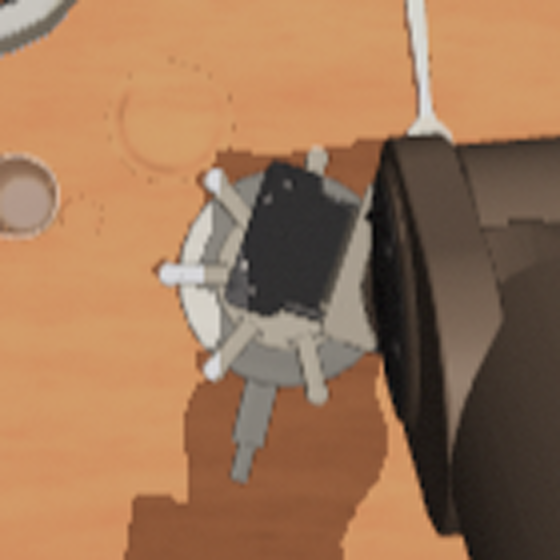

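{"fn": "jog_arm", "kwargs": {
  "rows": [
    [[-0.06,0,0],[0,0,1.2],1],
    [[-0.06,0,0],[0,0,1.2],1],
    [[-0.06,0,0],[0,0,1.2],1],
    [[-0.06,0,0],[0,0,1.2],1],
    [[0,0,-0.6],[0,0,0],1],
    [[0,0,-0.9],[0,0,0],1],
    [[0,0,0],[0,0,0],1]
  ]
}}

```text
clock: 9.7
tcp_pos: [0.5232, -0.0415, 0.0637]
tool_rot: [0.003, 0.979, -0.206, 0.01]
ft_force: [0.6, -0.2, -0.4]
opening: 0.004
```

```bash
python3 w.py;  python3 - <<'E'
from h import *
s=snap('top','t7')
a=cv2.imread('pics/t7.png'); cv2.imwrite('pics/t7c.png',cv2.resize(a[152:292,230:370],None,fx=4,fy=4,interpolation=cv2.INTER_CUBIC))
E
```

```text
9.7 [ 0.5232 -0.0415  0.0637] yaw_y -113.73 tz [ 0.018 -0.01  -1.   ] r 0.0667 ang -111.3 F [ 0.63 -0.16 -0.37] J [-0.    0.47 -0.04  2.01  0.05  0.65 -2.06]
```

View pics/t7c.png

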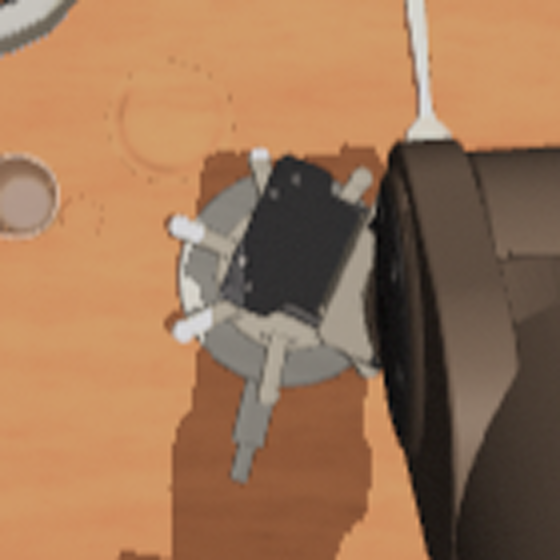

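{"fn": "jog_arm", "kwargs": {
  "rows": [
    [[0.3,0,-0.5],[0,0,-6.5],1],
    [[0.31,0,0],[0,0,-6.5],1],
    [[0.31,0,0],[0,0,-6.5],1],
    [[0.31,0,0],[0,0,-6.5],1],
    [[0.31,0,0],[0,0,-6.5],1],
    [[0.31,0,0],[0,0,-6.5],1],
    [[0.31,0,0],[0,0,-6.5],1],
    [[0,0,0],[0,0,0],1]
  ]
}}

```text
clock: 10.55
tcp_pos: [0.5723, -0.0443, 0.0694]
tool_rot: [0.005, 0.979, 0.202, 0.003]
ft_force: [-0.9, -0.8, -0.4]
opening: 0.003
```

```bash
python3 w.py;  python3 - <<'E'
from h import *
s=snap('top','t8'); snap('wrist','w8')
a=cv2.imread('pics/t8.png'); cv2.imwrite('pics/t8c.png',cv2.resize(a[152:292,230:370],None,fx=4,fy=4,interpolation=cv2.INTER_CUBIC))
E
```

```text
10.55 [ 0.5723 -0.0443  0.0694] yaw_y -66.66 tz [ 0.008 -0.009 -1.   ] r 0.0696 ang -69.1 F [-0.9  -0.76 -0.41] J [ 0.16  0.54 -0.25  1.86  0.2   0.76 -1.37]
```

View pics/t8c.png

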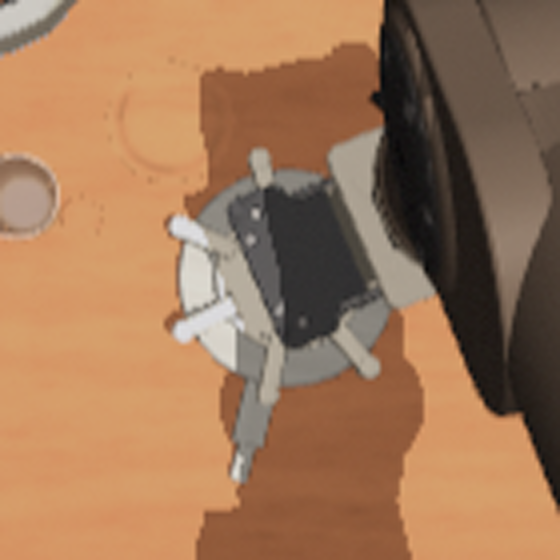

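View pics/w8.png

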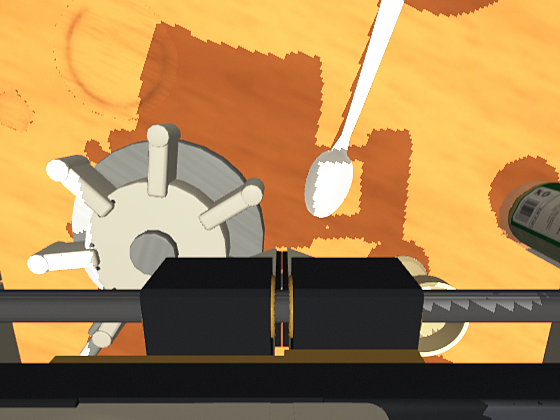

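```bash
cat > m.py <<'E'
from w import *
from scipy.optimize import least_squares
def fit(b,nm,r0=.064):
    r=least_squares(lambda v: np.hypot(b[:,0]-v[0],b[:,1]-v[1])-r0,[.545,.02]).x
    print(nm,'c',r.round(4),[np.degrees(np.arctan2(*(p[:2]-r)[::-1])).round(1) for p in b]); return r
E
python3 - <<'E'
from m import *
t=manip.snapshot('top'); w=manip.snapshot('wrist')
T=lambda l,z: onplane(t,np.array(l)/4+np.array([230-.4,152-.4]),z)
fit(T([(260,157),(180,225),(180,328),(268,397),(372,370)],.045),'top')
r=fit(onplane(w,[[253,189],[158,132],[60,168],[37,265]],.045),'wr')
print('hub',onplane(w,[[153,252]],.042))
q=T([(240,478)],.014)[0]; d=q[:2]-r; print('ptr',q,np.hypot(*d),np.degrees(np.arctan2(d[1],d[0])))
E
```

```text
top c [0.5415 0.021 ] [np.float64(14.5), np.float64(65.5), np.float64(115.6), np.float64(170.0), np.float64(-138.3)]
wr c [0.5436 0.0192] [np.float64(-34.8), np.float64(15.7), np.float64(66.5), np.float64(120.0)]
hub [[0.54144209 0.02006272 0.042     ]]
ptr [0.43344566 0.04557717 0.014     ] 0.11328719196767964 166.54701162515425
```

{"fn": "jog_arm", "kwargs": {
  "rows": [
    [[0,0,0.45],[0,0,0],1],
    [[0,0,0.45],[0,0,0],1],
    [[0,0,0.4],[0,0,0],1],
    [[0,0,0.25],[0,0,0],1],
    [[0,0,0],[0,0,0],1]
  ]
}}

```text
clock: 11.25
tcp_pos: [0.57, -0.0453, 0.0269]
tool_rot: [0.005, 0.98, 0.198, 0.002]
ft_force: [0.2, -0.6, 0.3]
opening: 0.006
```

```bash
sed -i 's/^C=.*/C=np.array([.542,.020])/' w.py; python3 w.py
```

```text
11.25 [ 0.57   -0.0453  0.0269] yaw_y -67.16 tz [ 0.005 -0.01  -1.   ] r 0.071 ang -66.8 F [ 0.18 -0.59  0.26] J [ 0.14  0.6  -0.23  1.89  0.23  0.67 -1.4 ]
```

{"fn": "jog_arm", "kwargs": {
  "rows": [
    [[-0.08,0,0],[0,0,1.6],1],
    [[-0.08,0,0],[0,0,1.6],1],
    [[-0.06,0,0],[0,0,1.2],1],
    [[-0.05,0,0],[0,0,1],1],
    [[-0.05,0,0],[0,0,1],1],
    [[-0.05,0,0],[0,0,1],1],
    [[-0.05,0,0],[0,0,1],1],
    [[-0.05,0,0],[0,0,1],1],
    [[-0.05,0,0],[0,0,1],1],
    [[-0.05,0,0],[0,0,1],1]
  ]
}}

```text
clock: 12.25
tcp_pos: [0.5566, -0.0498, 0.0281]
tool_rot: [0.005, 0.996, 0.091, 0.004]
ft_force: [2.0, -0.1, -0.9]
opening: 0.002
```

```bash
python3 w.py;  python3 - <<'E'
from h import *
s=snap('top','t9')
a=cv2.imread('pics/t9.png'); cv2.imwrite('pics/t9c.png',cv2.resize(a[152:292,230:370],None,fx=4,fy=4,interpolation=cv2.INTER_CUBIC))
E
```

```text
12.25 [ 0.5566 -0.0498  0.0281] yaw_y -79.59 tz [ 0.008 -0.01  -1.   ] r 0.0713 ang -78.2 F [ 2.02 -0.08 -0.91] J [ 0.11  0.57 -0.17  1.93  0.17  0.64 -1.56]
```

View pics/t9c.png

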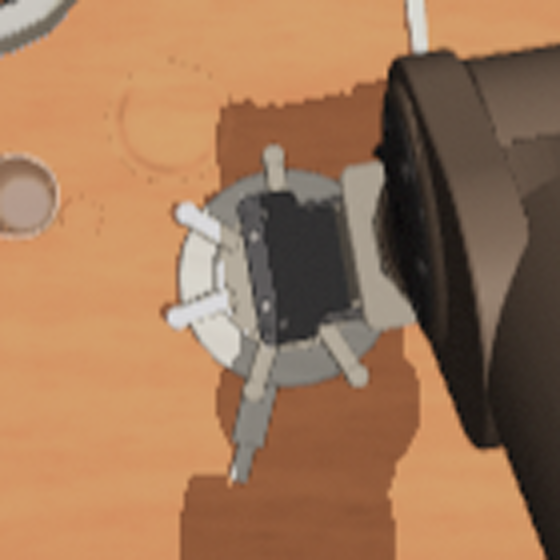

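{"fn": "jog_arm", "kwargs": {
  "rows": [
    [[-0.05,0,0.01],[0,0,1],1],
    [[-0.05,0,0.01],[0,0,1],1],
    [[-0.05,0,0.01],[0,0,1],1],
    [[-0.05,0,0.01],[0,0,1],1],
    [[-0.06,0,0],[0,0,1.2],1],
    [[-0.06,0,0],[0,0,1.2],1],
    [[-0.06,0,0],[0,0,1.2],1],
    [[-0.06,0,0],[0,0,1.2],1],
    [[-0.06,0,0],[0,0,1.2],1],
    [[-0.06,0,0],[0,0,1.2],1],
    [[-0.06,0,0],[0,0,1.2],1],
    [[-0.06,0,0],[0,0,1.2],1]
  ]
}}

```text
clock: 13.5
tcp_pos: [0.5386, -0.0512, 0.0271]
tool_rot: [0.005, 0.999, -0.039, 0.005]
ft_force: [-0.2, -0.2, 0.7]
opening: 0.006
```

```bash
python3 w.py;  python3 - <<'E'
from h import *
s=snap('top','t10')
a=cv2.imread('pics/t10.png'); cv2.imwrite('pics/t10c.png',cv2.resize(a[152:292,230:370],None,fx=4,fy=4,interpolation=cv2.INTER_CUBIC))
E
```

```text
13.5 [ 0.5386 -0.0512  0.0271] yaw_y -94.45 tz [ 0.009 -0.01  -1.   ] r 0.0712 ang -92.7 F [-0.2  -0.17  0.68] J [ 0.07  0.55 -0.1   1.98  0.11  0.61 -1.76]
```

View pics/t10c.png

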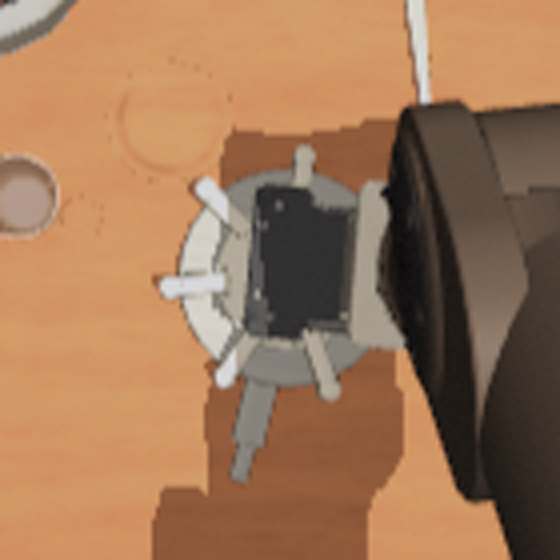

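{"fn": "jog_arm", "kwargs": {
  "rows": [
    [[-0.07,0,0],[0,0,1.4],1],
    [[-0.07,0,0],[0,0,1.4],1],
    [[-0.07,0,0],[0,0,1.4],1],
    [[-0.07,0,0],[0,0,1.4],1],
    [[-0.07,0,0],[0,0,1.4],1],
    [[-0.07,0,0],[0,0,1.4],1],
    [[-0.07,0,0],[0,0,1.4],1],
    [[-0.07,0,0],[0,0,1.4],1],
    [[-0.06,0,0],[0,0,1.2],1],
    [[0,0,-0.7],[0,0,0],1],
    [[0,0,-0.9],[0,0,0],1],
    [[0,0,0],[0,0,0],1]
  ]
}}

```text
clock: 14.75
tcp_pos: [0.5194, -0.0471, 0.067]
tool_rot: [0.004, 0.987, -0.158, 0.003]
ft_force: [-0.3, 0.3, 0.4]
opening: 0.003
```

```bash
python3 w.py;  python3 - <<'E'
from h import *
s=snap('top','t11')
a=cv2.imread('pics/t11.png'); cv2.imwrite('pics/t11c.png',cv2.resize(a[152:292,230:370],None,fx=4,fy=4,interpolation=cv2.INTER_CUBIC))
E
```

```text
14.75 [ 0.5194 -0.0471  0.067 ] yaw_y -108.18 tz [ 0.005 -0.01  -1.   ] r 0.0708 ang -108.6 F [-0.26  0.28  0.4 ] J [ 0.01  0.46 -0.04  2.    0.05  0.67 -1.95]
```

View pics/t11c.png

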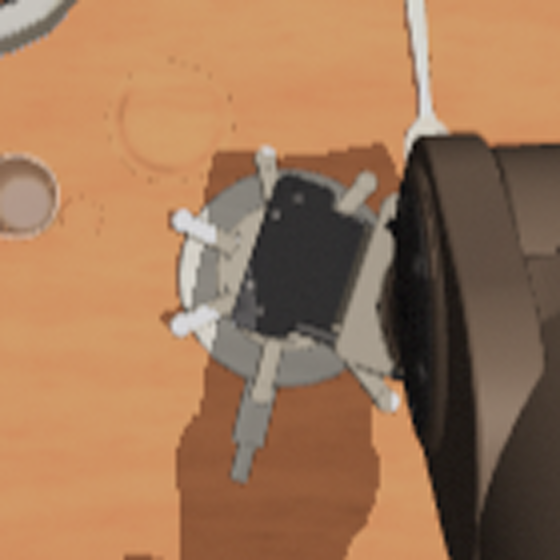

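Click two is done (long tooth now at lower right, one click before the pointer). I'll back round for the third.

{"fn": "jog_arm", "kwargs": {
  "rows": [
    [[0.3,0,-0.3],[0,0,-6],1],
    [[0.3,0,0],[0,0,-6],1],
    [[0.3,0,0],[0,0,-6],1],
    [[0.3,0,0],[0,0,-6],1],
    [[0.3,0,0],[0,0,-6],1],
    [[0.3,0,0],[0,0,-6],1],
    [[0.25,0,0],[0,0,-5],1],
    [[0,0,0],[0,0,0],1]
  ]
}}

```text
clock: 15.6
tcp_pos: [0.5663, -0.0469, 0.0666]
tool_rot: [0.004, 0.978, 0.21, -0.003]
ft_force: [-0.1, -0.1, -0.3]
opening: 0.003
```

```bash
python3 w.py;  python3 - <<'E'
from h import *
s=snap('top','t12'); snap('wrist','w12')
a=cv2.imread('pics/t12.png'); cv2.imwrite('pics/t12c.png',cv2.resize(a[152:292,230:370],None,fx=4,fy=4,interpolation=cv2.INTER_CUBIC))
E
```

```text
15.6 [ 0.5663 -0.0469  0.0666] yaw_y -65.77 tz [-0.005 -0.008 -1.   ] r 0.0711 ang -70.0 F [-0.13 -0.14 -0.26] J [ 0.15  0.54 -0.23  1.86  0.19  0.76 -1.33]
```

View pics/t12c.png

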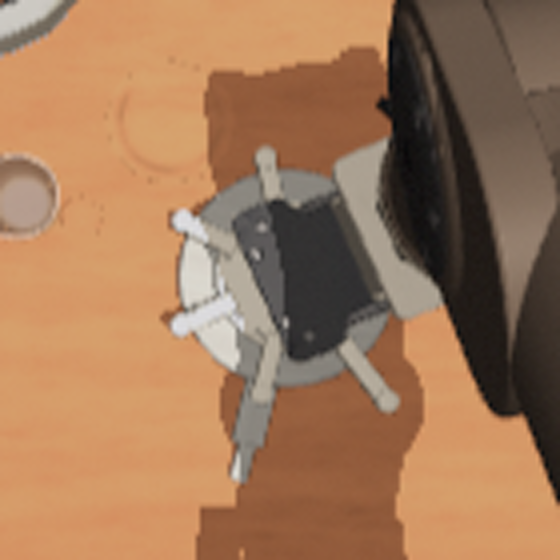

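View pics/w12.png

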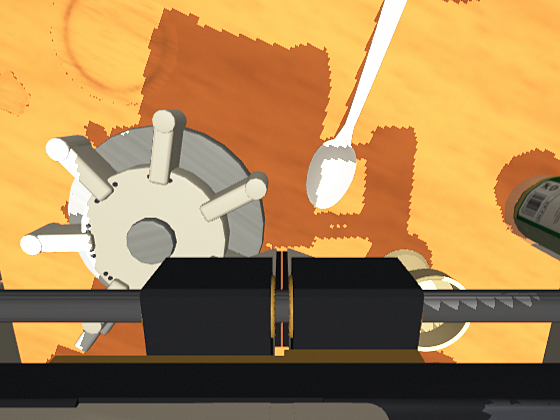

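{"fn": "jog_arm", "kwargs": {
  "rows": [
    [[0.15,0,0.2],[0,0,0],1],
    [[0,0,0.4],[0,0,0],1],
    [[0,0,0.4],[0,0,0],1],
    [[0,0,0.35],[0,0,0],1],
    [[0,0,0.2],[0,0,0],1],
    [[0,0,0],[0,0,0],1]
  ]
}}

```text
clock: 16.3
tcp_pos: [0.5666, -0.0463, 0.0229]
tool_rot: [0.004, 0.979, 0.205, -0.005]
ft_force: [-0.4, 0.2, 0.2]
opening: 0.005
```

```bash
python3 w.py
```

```text
16.3 [ 0.5666 -0.0463  0.0229] yaw_y -66.35 tz [-0.009 -0.01  -1.   ] r 0.0707 ang -69.6 F [-0.45  0.15  0.22] J [ 0.13  0.6  -0.21  1.89  0.21  0.68 -1.37]
```

{"fn": "jog_arm", "kwargs": {
  "rows": [
    [[0,0,-0.15],[0,0,0],1],
    [[-0.05,0,0],[0,0,1.3],1],
    [[-0.05,0,0],[0,0,1.3],1],
    [[-0.05,0,0],[0,0,1.2],1],
    [[-0.05,0,0],[0,0,1],1],
    [[-0.05,0,0],[0,0,1],1],
    [[-0.05,0,0],[0,0,1],1],
    [[-0.05,0,0],[0,0,1],1],
    [[-0.05,0,0],[0,0,1],1],
    [[-0.05,0,0],[0,0,1],1],
    [[-0.05,0,0],[0,0,1],1],
    [[-0.05,0,0],[0,0,1],1]
  ]
}}

```text
clock: 17.5
tcp_pos: [0.5549, -0.0505, 0.0287]
tool_rot: [0.004, 0.996, 0.094, -0.002]
ft_force: [2.1, -0.3, -1.1]
opening: 0.005
```

```bash
python3 w.py
```

```text
17.5 [ 0.5549 -0.0505  0.0287] yaw_y -79.21 tz [-0.004 -0.009 -1.   ] r 0.0717 ang -79.6 F [ 2.12 -0.3  -1.1 ] J [ 0.1   0.58 -0.16  1.92  0.15  0.66 -1.53]
```

{"fn": "jog_arm", "kwargs": {
  "rows": [
    [[-0.05,0,0.02],[0,0,1],1],
    [[-0.05,0,0.02],[0,0,1],1],
    [[-0.05,0,0.02],[0,0,1],1],
    [[-0.05,0,0],[0,0,1],1],
    [[-0.06,0,0],[0,0,1.2],1],
    [[-0.06,0,0],[0,0,1.2],1],
    [[-0.06,0,0],[0,0,1.2],1],
    [[-0.06,0,0],[0,0,1.2],1],
    [[-0.06,0,0],[0,0,1.2],1],
    [[-0.06,0,0],[0,0,1.2],1],
    [[-0.06,0,0],[0,0,1.2],1],
    [[-0.06,0,0],[0,0,1.2],1]
  ]
}}

```text
clock: 18.7
tcp_pos: [0.536, -0.0518, 0.0273]
tool_rot: [0.005, 0.999, -0.035, -0.002]
ft_force: [-0.3, -1.0, 0.5]
opening: 0.005
```

```bash
python3 w.py;  python3 - <<'E'
from h import *
s=snap('top','t13')
a=cv2.imread('pics/t13.png'); cv2.imwrite('pics/t13c.png',cv2.resize(a[152:292,230:370],None,fx=4,fy=4,interpolation=cv2.INTER_CUBIC))
E
```

```text
18.7 [ 0.536  -0.0518  0.0273] yaw_y -94.04 tz [-0.005 -0.009 -1.   ] r 0.0721 ang -94.8 F [-0.29 -1.04  0.55] J [ 0.05  0.55 -0.09  1.97  0.09  0.62 -1.74]
```

View pics/t13c.png

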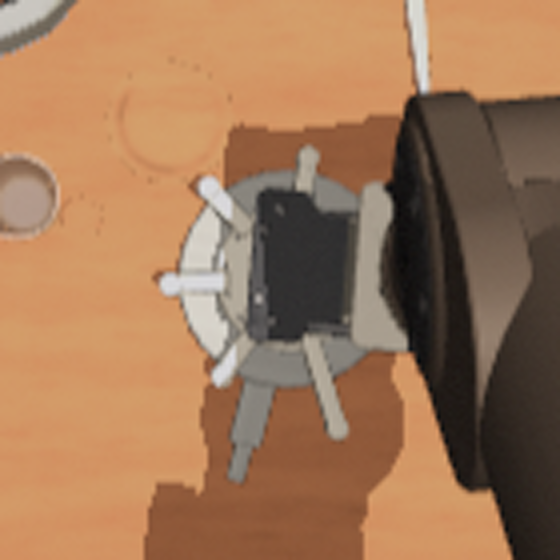

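{"fn": "jog_arm", "kwargs": {
  "rows": [
    [[-0.07,0,0],[0,0,1.4],1],
    [[-0.07,0,0],[0,0,1.4],1],
    [[-0.07,0,0],[0,0,1.4],1],
    [[-0.07,0,0],[0,0,1.4],1],
    [[-0.07,0,0],[0,0,1.4],1],
    [[-0.07,0,0],[0,0,1.4],1],
    [[-0.07,0,0],[0,0,1.4],1],
    [[-0.06,0,0],[0,0,1.2],1],
    [[0,0,-0.7],[0,0,0],1],
    [[0,0,-0.9],[0,0,0],1],
    [[0,0,-0.9],[0,0,0],1],
    [[0,0,0],[0,0,0],1]
  ]
}}

```text
clock: 19.95
tcp_pos: [0.5191, -0.0484, 0.0907]
tool_rot: [0.005, 0.99, -0.142, -0.004]
ft_force: [-0.3, -1.5, 0.5]
opening: 0.005
```

{"fn": "jog_arm", "kwargs": {
  "rows": [
    [[0,0.5,-0.9],[0,0,0],1],
    [[0,0.9,-0.9],[0,0,0],1],
    [[0,0.9,-0.9],[0,0,0],1],
    [[0,0.9,-0.5],[0,0,0],1],
    [[0,0.9,0],[0,0,0],1],
    [[0,0.9,0],[0,0,0],1],
    [[0,0.9,0],[0,0,0],1],
    [[0,0,0],[0,0,0],1],
    [[0,0,0],[0,0,0],1]
  ]
}}

```text
clock: 20.85
tcp_pos: [0.475, -0.1929, 0.1709]
tool_rot: [0.005, 0.99, -0.144, -0.006]
ft_force: [0.3, 0.9, -0.0]
opening: 0.008
```

```bash
python3 w.py;  python3 - <<'E'
from h import *
s=snap('top','t14'); snap('scene','s14')
a=cv2.imread('pics/t14.png'); cv2.imwrite('pics/t14c.png',cv2.resize(a[152:292,230:370],None,fx=4,fy=4,interpolation=cv2.INTER_CUBIC))
E
```

```text
20.85 [ 0.475  -0.1929  0.1709] yaw_y -106.54 tz [-0.013 -0.008 -1.   ] r 0.2232 ang -107.5 F [ 0.33  0.94 -0.02] J [ 0.26  0.32  0.02  1.91  0.01  0.93 -1.59]
```

View pics/t14c.png

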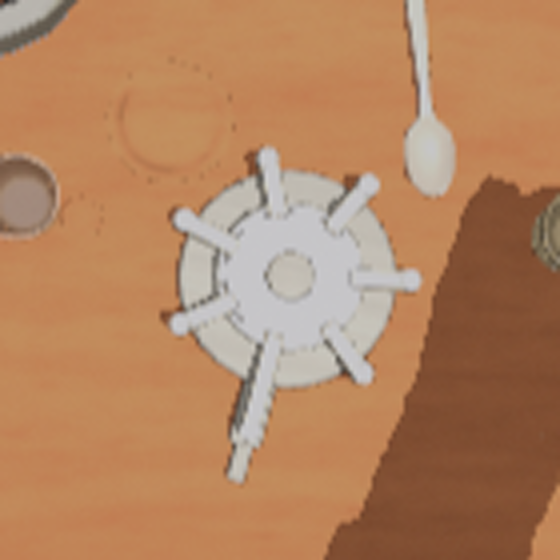

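View pics/s14.png

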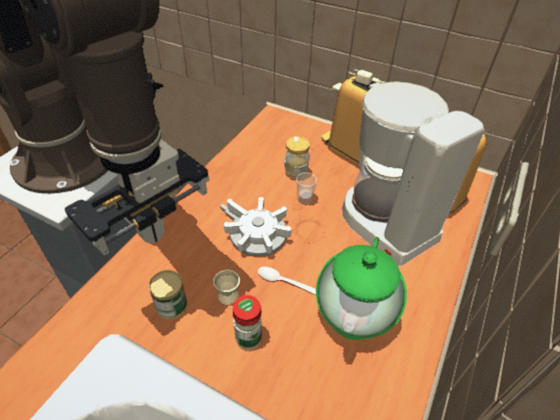

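```bash
python3 - <<'E'
from m import *
t=manip.snapshot('top')
T=lambda l,z: onplane(t,np.array(l)/4+np.array([230-.4,152-.4]),z)
print('hub',T([(290,276)],.042))
r=fit(T([(266,155),(371,185),(412,281),(365,374),(179,324),(182,217)],.045),'top')
for n,p,z in(('ptr',(236,477),.014),('long',(246,436),.045)):
    q=T([p],z)[0]; d=q[:2]-r; print(n,q,np.hypot(*d),np.degrees(np.arctan2(d[1],d[0])))
for q in ('egg_cup_1','glass_2','tin_1','jar_2','spice_jar_2','teaspoon_2'):
    print(q,[(np.round(d['bbox']),round(d['conf'],2)) for d in manip.recognise(q,'top')][:1])
print(manip.sense()['clock'])
E
```

```text
hub [[0.54183022 0.02082481 0.042     ]]
top c [0.5426 0.0207] [np.float64(12.0), np.float64(-41.6), np.float64(-92.5), np.float64(-142.8), np.float64(114.6), np.float64(62.8)]
ptr [0.43396375 0.04774926 0.014     ] 0.11194107633199075 166.03323112537882
long [0.45756074 0.0435698  0.045     ] 0.08804823360679376 164.96632529311117
egg_cup_1 [(array([363., 200., 388., 219.]), 0.62)]
glass_2 [(array([222., 192., 248., 213.]), 0.54)]
tin_1 []
jar_2 [(array([183., 213., 219., 242.]), 0.59)]
spice_jar_2 [(array([387., 160., 421., 185.]), 0.7)]
teaspoon_2 [(array([331., 139., 346., 198.]), 0.63)]
21.3
```

```bash
python3 -c "
from cell import manip
print(manip.hand_in())"
```

```text
the job is handed in; nothing more can be done
None
```

The long tooth now rests over the pointer. I turned the wheel clockwise three separate clicks with the shut fingertips, lifting clear after each so it snapped into place by itself. I then handed the job in at about 21 s.

- **Final position:** in the last top picture the long tooth lies at 165.0° and the pointer at 166.0°. The arm was well clear and the wrist force was about zero.
- **Counter moved:** my first push was too fast, about 45 mm/s. The loose base slipped roughly 5 mm and turned about 9–10° clockwise. I did the rest at about 15 mm/s, and it then stayed put to within about 1°. I did not push it back, so that small shift remains and counts against "not to be shoved about".
- **Things around it:** the egg cup, glass, jar, spice jar and teaspoon were found where they stood at the start, to within a few pixels. The network did not report the tin in the last top view. The last scene picture shows it upright at its starting spot.

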